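# Lock the tissue-block tray into its docking base with the cam lever

### The job

Push the tray of tissue blocks along its guides until the headed stud on its front stands in the open mouth of the cam disc, then swing the cam's lever clockwise (seen from above) as far as it goes, so that the curved slot draws the stud in and pulls the tray tight against its stops. Let go, and leave the bottle and the small carton beside the base where they stand.

Things in the scene. Friction and masses are not known exactly. Their poses are not given: they have to be found in the camera images.
- dock: Flat aluminium base 226 x 124 x 12 mm, fixed to the bench, with low dark guides along its long sides. Origin: centre of its underside, z = 0. Its x axis runs along the base the way the tray is pushed, toward the cam; y to the left of that; z up. Cam axis at x = 68 mm, y = 0. Two stop blocks, 30 mm high, at x = 23 to 30 mm, 29 to 45 mm either side of the middle.
- tray (a joint): Tray position on its guides along the dock's x, m: 0 = farthest from the cam, growing toward it; starts at 0 to 0.030. With the cam open the stud meets the cam's core at 0.040, as far as it can be pushed by hand; the cam's hook catches it from 0.036 on. 0.050 = tight on both stops, reached only when the cam draws it. Friction about 2 N; it stays where left and cannot lift out.
- cam (a joint): Angle of the cam disc and its lever, rad: 0 = open, grows clockwise seen from above (lever swings from the dock's +y side to its -y side, round its far end); hard end 1.75 = locked. Starts at 0 to 0.15 (mouth open to the stud). Friction 0.15 N m: 2 to 5 N at the knob up to the hard end, as the tray comes tight. It stays where left. Turned with no stud in its mouth it shuts the stud out.
- cam_axis (a point): Point on the cam's vertical axis of rotation, at the disc's top face, 29 mm above the bench. The disc is dark steel, 84 mm across, 8 mm thick, with a curved slot 12 mm wide that opens at the rim in a broad mouth facing the tray when the cam is open.
- lever_grip (a point): On the axis of the lever's upright round black knob, 65 mm above the bench: 20 mm in diameter, standing from 37 to 85 mm above the bench, 75 mm from the cam's axis. The steel lever arm under it tops out at 37 mm. Seen from cam_axis it lies at an angle of 0.50 rad minus joint cam from the dock's x axis toward its y axis.
- tray_handle (a point): Centre of the top bar of the tray's steel arch handle: bar 10 mm in diameter, axis 75 mm above the bench, level along the dock's y, 46 mm of straight bar, free below it down to 36 mm above the bench. The tray is white, open, 80 x 80 mm, walls to 33 mm above the bench, with three tissue blocks fixed in it; its middle is 31 mm ahead of the handle.
- stud (a point): Centre of the top of the stud's head, 37 mm above the bench: head 16 mm and neck 10 mm in diameter, standing on a tongue in front of the tray, 96 mm ahead of tray_handle. When the tray is tight it is 21 mm from the cam's axis.
- bottle: Loose white reagent bottle with a red cap, 47 mm in diameter, 94 mm high, beside the base on its -y side. Origin: centre of its underside. Not to be disturbed.
- slip_box: Loose small white carton with a dark purple band, 60 x 60 x 22 mm, beside the base on its +y side. Origin: centre of its underside. Not to be disturbed.

How it is judged (in metres and radians):
On the way:
1. the tray has been pushed up so that its stud stands in the mouth of the still open cam (value of joint tray above 0.034 m and value of joint cam below 0.6 rad), for 0.05 s.
At the end, for the whole second after the job is handed in: the tray is within 1.5 mm of its stops (joint tray over 0.0485), its stud is held in the cam's slot (under 23.5 mm from the cam's axis), and the cam is turned past 1.5 rad of its 1.75 and at rest (value of joint tray above 0.0485 m and value of joint cam above 1.5 rad and velocity of joint cam between -0.05 and 0.05 rad/s and horizontal distance between stud and cam_axis below 0.0235 m); the robot touches nothing.
It fails at once if the bottle is tipped or pushed more than 40 mm away (angle between bottle's own z axis and vertical above 0.6 rad or distance of bottle from where it was at the start of the episode above 0.04 m).
It fails at once if the small carton is pushed more than 40 mm away (distance of slip_box from where it was at the start of the episode above 0.04 m).
It also fails if it takes over 45 s, if anything falls off the work surface, if the arm or the gripper's body presses on something with over 40 N, if the wrist force passes 120 N, or if a joint passes its speed limit or range.

### The arm

A 6-joint arm with a two-finger parallel gripper is mounted at the origin on a cart in front of the work surface, level with it; the furniture and walls round the work are solid. World frame = base frame: x ahead of the robot, y to its left, z up, the work surface at z = 0. Lengths are in m, angles in degrees, forces in N, time in s.
With the tool pointing down it reaches from about 0.35 to 0.875 m from the base axis. Payload 4.2 kg.
Tool frame: the origin (TCP) lies between the finger pads; the fingertips stand 8 mm ahead of it and the grasp point (between the pads) lies 11 mm behind it; z points along the fingers, y is the line along which they close (so a half turn about z gives the same grasp; the last joint's range is limited). The gripper opens to 87 mm and grips with 3 to 60 N. Pads are 19 mm wide; open, the fingers measure 117 mm over their backs; the gripper's body (75 mm by 190 mm) begins 51 mm behind the grasp point.
Start: joints at [-52.85, 22.042, 0.453, 0, -68.411, -14.817], TCP at [0.238, -0.578, 0.207] pointing down, gripper open.
Joint ranges: [-179.83, 179.83], [-69.29, 118.12], [-61.27, 80.66], [-181.25, 117.63], [-171.15, -9.14], [-177.46, 177.46]. Speed limits (degrees/s): [159.86, 159.86, 180, 180, 180, 180].

### API

Orientations are given as a 3x3 rotation matrix whose columns are the frame's x, y, z axes.
In Python, from station import sense, capture, camera_model, finish_job, find_in gives the robot as it stands. The module is installed in compiled form; this text tells all that it offers.
- The arm moves only by the tool arm_command, never from a script. Its argument "motion" is a list of rows, each a list of 7 numbers: the finger opening in mm, from 0 to 87, then the shift along the tool's x, y, z in mm, then the turn, a rotation vector about the tool's x, y, z in rad. In form: [[jaw, dx, dy, dz, rx, ry, rz], ...]. A call has 1 to 8 rows; each row shifts and turns the commanded pose from where the row before left it, along the tool's axes as they then stand; what a row does not reach is not made up. A row lasts 1/10 s, in which the tool goes at most 50 mm and 8.59 degrees, less where a joint would pass 70% of its speed; a pose out of reach is approached as far as the arm can. A call with a gripper value outside its range is refused whole. The fingers move at their own pace and stop on an object; the grip force is fixed at half the most. Time passes only in rows, so rows that do not move let the fingers close. It gives the time, the measured TCP pose, the force, the opening and the grip force at its end, in the units of the state.
- sense(): the state, without advancing time (a new reading comes with each control period).
- capture(name): name is "scene" or "top" or "wrist"; returns the picture (420x560x3 uint8, red, green, blue); there is no depth.
- camera_model(name): a dict with "fx", "fy", "cx", "cy" (pixels), "R" (3x3) and "t" (3): a world point X has camera coordinates R X + t. Camera axes: x right, y down, z forward; pixel columns grow to the right and rows downward; lengths in m; the calibration is good to about 2 mm. A picture is of the moment at which its call begins: read the wrist's pose just before it. camera_model takes no time and is no camera call; for the wrist camera it gives the pose at the moment of the call.
- finish_job(): hands the job in; it is judged then, once.
Trained networks look in the newest picture that a camera, given by its name, has taken for a name from the list of things; names that differ only in an ending like _2 or _b are one class to them, and where a whole thing is asked for, a point or a joint stands for the part that bears it (a point fixed in the world has none). Each returns a list of dicts, best first, with "p" (0 to 1); they miss things now and then, are a little off and sometimes report something else, mostly with a low value. They report only what shows in the picture. A call takes as long as a camera call.
- find_in(target, camera): "location" ([row, column] in pixels, amid what is visible of it).
The state is a dict: "time_s": time; "joints": joint angles; "joint_velocities": joint speeds; "effort": joint torques, N m; "tcp_pos": TCP position; "ee_rot": TCP orientation; "wrist_force": force on the tool from outside, world axes, zero at the start; "moment": the same for the moment, N m; "gripper_width": opening from 0.0 (shut) to 1.0 (fully open); "gripper_force": force on a finger pad.
Only numpy, scipy, OpenCV 4.12 (cv2) and the standard library are available. Lean on these libraries where they do the work, as an engineer would, in place of code of your own. Each camera call takes 0.05 s, during which the arm holds its last target. There are 200 camera calls.

## Working session

There is one attempt and no reset: what is moved stays moved. The work goes in short steps, Python scripts to look and compute and a tool call to move; the robot and the scene stay as the last step left them, time stands still between calls to the robot, and variables do not carry over. Pictures are saved under pics/ and viewed, at most 12 in all, crops included, and the job is handed in when it is done.

Besides the shell and the picture viewer there is one more tool, called after "Call:" as a command line: name --pt "numbers of a row" for each row, then --argument value for the rest. arm_command: Moves the arm, as the interface text tells. Its arguments: {"type":"object","properties":{"motion":{"type":"array"}},"required":["motion"]}

```bash
mkdir -p pics
cat > h.py <<'E'
import numpy as np, cv2
from station import *
def ray(cam,rc):
    m=camera_model(cam);R=np.array(m["R"]);t=np.array(m["t"])
    d=R.T@np.array([(rc[1]-m["cx"])/m["fx"],(rc[0]-m["cy"])/m["fy"],1]);return -R.T@t,d
def at_z(cam,rc,z):
    o,d=ray(cam,rc);return o+d*(z-o[2])/d[2]
def proj(cam,X):
    m=camera_model(cam);c=np.array(m["R"])@X+np.array(m["t"]);return [m["fy"]*c[1]/c[2]+m["cy"],m["fx"]*c[0]/c[2]+m["cx"]]
def snap(cam,fn):
    im=capture(cam);cv2.imwrite(f"pics/{fn}.png",cv2.cvtColor(im,cv2.COLOR_RGB2BGR));return im
E
python3 - <<'E'
from h import *
np.set_printoptions(precision=4,suppress=True)
s=sense();print(s["time_s"],s["tcp_pos"],s["ee_rot"])
Z=dict(cam_axis=.029,lever_grip=.065,tray_handle=.075,stud=.037,bottle=.05,slip_box=.015,dock=.012)
for c in("top","scene"):
    snap(c,c+"0")
    for n in Z:
        for r in find_in(n,c)[:2]: print(c,n,round(r["p"],2),np.round(r["location"],1),at_z(c,r["location"],Z[n]))
E
```

```text
0.0 [ 0.2373 -0.5775  0.206 ] [[-0.9251 -0.3798 -0.0009]
 [-0.3798  0.9251  0.002 ]
 [ 0.0001  0.0022 -1.    ]]
top cam_axis 0.88 [209.7 259.3] [ 0.5049 -0.2714  0.029 ]
top lever_grip 0.78 [163.7 254.5] [ 0.5741 -0.2651  0.065 ]
top lever_grip 0.5 [233.3 264.4] [ 0.464  -0.2808  0.065 ]
top tray_handle 0.62 [232.5 264.5] [ 0.4645 -0.2813  0.075 ]
top stud 0.71 [236.9 263.9] [ 0.46   -0.2792  0.037 ]
top bottle 0.72 [230.3 344.1] [ 0.4693 -0.4067  0.05  ]
top slip_box 0.85 [237.2 201. ] [ 0.4611 -0.1749  0.015 ]
top dock 0.97 [209.  263.7] [ 0.5079 -0.2781  0.012 ]
scene cam_axis 0.84 [256.3 264.6] [ 0.4584 -0.2937  0.029 ]
scene lever_grip 0.65 [228.  290.3] [ 0.5218 -0.3102  0.065 ]
scene lever_grip 0.65 [255.5 258.7] [ 0.4085 -0.3186  0.065 ]
scene tray_handle 0.74 [254.9 256.9] [ 0.3956 -0.3249  0.075 ]
scene stud 0.7 [252.1 259.3] [ 0.4548 -0.2844  0.037 ]
scene bottle 0.64 [266.3 322.1] [ 0.4578 -0.4166  0.05  ]
scene bottle 0.22 [253.8 258.4] [ 0.4322 -0.2997  0.05  ]
scene slip_box 0.63 [248.1 218.1] [ 0.452  -0.1834  0.015 ]
scene slip_box 0.16 [257.7 263.4] [ 0.4712 -0.281   0.015 ]
scene dock 0.95 [257.1 265.6] [ 0.4791 -0.2804  0.012 ]
scene dock 0.67 [269.7 324.5] [ 0.5017 -0.3979  0.012 ]
```

Run:
```python
import cv2
a=cv2.imread("pics/top0.png")[125:285,165:378];cv2.imwrite("pics/topc.png",cv2.resize(a,None,fx=3.75,fy=3.75,interpolation=cv2.INTER_CUBIC))
a=cv2.imread("pics/scene0.png")[185:335,180:380];cv2.imwrite("pics/scenec.png",cv2.resize(a,None,fx=4,fy=4,interpolation=cv2.INTER_CUBIC))
```

```text
(no output)
```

View pics/topc.png

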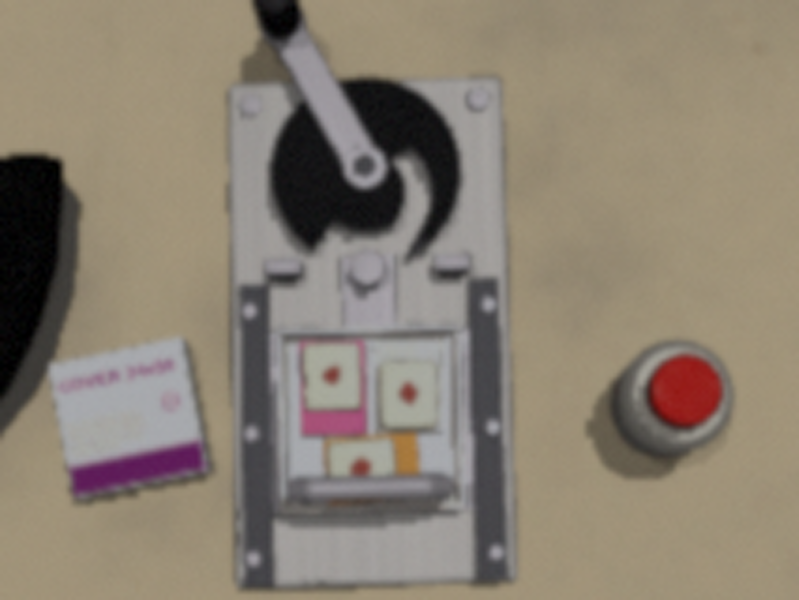

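View pics/scenec.png

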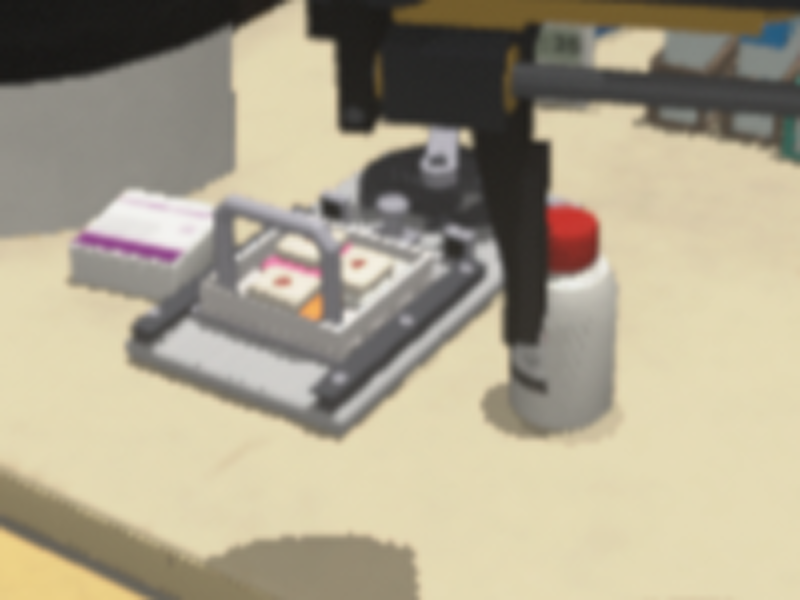

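Run:
```python
from h import *
np.set_printoptions(precision=4,suppress=True)
P=lambda x,y,z:at_z("top",[125+y/3.75,165+x/3.75],z)
for n,a in dict(hub=(365,165,.038),stud=(367,268,.037),handle=(370,485,.08),hl=(292,488,.075),hr=(449,488,.075),c1=(231,85,.012),c2=(499,80,.012),c3=(513,582,.012),c4=(238,587,.012),knobbot=(287,36,.037),bottle=(672,398,.07)).items(): print(n,P(*a))
m=camera_model("top");print(-np.array(m["R"]).T@m["t"])
c=[P(*a) for a in((231,85,.012),(499,80,.012),(513,582,.012),(238,587,.012))]
ctr=sum(c)/4; ax=(c[0]+c[1]-c[2]-c[3]);ax/=np.linalg.norm(ax);print(ctr,np.degrees(np.arctan2(ax[1],ax[0])))
ct=ctr+.068*ax;print("cam",ct, proj("top",np.r_[ct[:2],.029]))
a=cv2.imread("pics/top0.png");cv2.imwrite("pics/topf.png",a)
a=cv2.imread("pics/top0.png")[85:175,200:320];cv2.imwrite("pics/topk.png",cv2.resize(a,None,fx=6,fy=6,interpolation=cv2.INTER_CUBIC))
```

```text
hub [ 0.5706 -0.2766  0.038 ]
stud [ 0.5256 -0.2775  0.037 ]
handle [ 0.4309 -0.2802  0.08  ]
hl [ 0.4299 -0.2482  0.075 ]
hr [ 0.4298 -0.3123  0.075 ]
c1 [ 0.6121 -0.2154  0.012 ]
c2 [ 0.614 -0.336  0.012]
c3 [ 0.3904 -0.3406  0.012 ]
c4 [ 0.3885 -0.2205  0.012 ]
knobbot [ 0.6283 -0.2423  0.037 ]
bottle [ 0.4666 -0.4045  0.07  ]
[ 0.4088 -0.3057  0.911 ]
[ 0.5013 -0.2781  0.012 ] 1.2413233887254638
cam [ 0.5693 -0.2766  0.012 ] [np.float64(170.79642690058952), np.float64(262.53817965045135)]
```

View pics/topf.png

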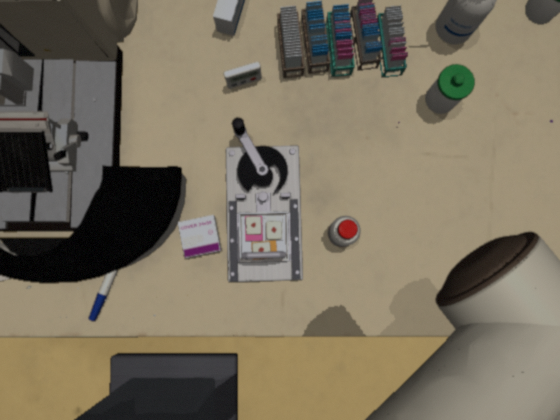

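View pics/scene0.png

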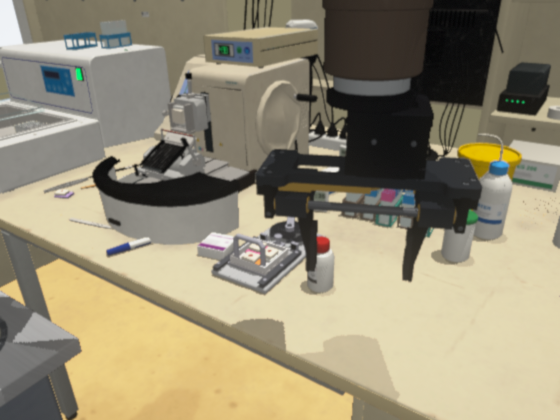

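The top picture shows the dock with its axis almost along world x. The hub is at (262,169), the stud at (263,196), the handle at (264,255), and the knob at about (239,126), all as (column, row). The stud is 96 mm ahead of the handle, as specified, so the tray is at about 0.027. The cam is open. The scene picture shows the bottle and carton standing clear of the base.

Call:
arm_command --pt "0 0 0 0 0 0 0.123" --pt "0 0 0 0 0 0 0.123" --pt "0 0 0 0 0 0 0.122" --pt "0 0 0 0 0 0 0"

```text
time_s: 1.2
tcp_pos: [0.2375, -0.5781, 0.207]
ee_rot: [[-1.0, -0.022, -0.0], [-0.022, 1.0, 0.0], [0.0, 0.0, -1.0]]
wrist_force: [-0.1, 0.2, 0.4]
gripper_width: 0.722
gripper_force: 0.0
```

Call:
arm_command --pt "0 -21 36.5 0 0 0 0" --pt "0 -21 36.5 0 0 0 0" --pt "0 -21 36.5 0 0 0 0" --pt "0 -21 36.5 0 0 0 0" --pt "0 -21 36.5 0 0 0 0" --pt "0 -21 36.5 0 0 0 0" --pt "0 -21 36.5 0 0 0 0" --pt "0 -21 36.5 0 0 0 0"

```text
time_s: 2.0
tcp_pos: [0.3997, -0.281, 0.2074]
ee_rot: [[-1.0, -0.025, 0.001], [-0.025, 1.0, -0.0], [-0.001, -0.0, -1.0]]
wrist_force: [0.5, -0.6, 1.0]
gripper_width: 0.03
gripper_force: 0.0
```

Call:
arm_command --pt "0 0 0 0 0 0 0" --pt "0 0 0 0 0 0 0"

```text
time_s: 2.2
tcp_pos: [0.3996, -0.2818, 0.2073]
ee_rot: [[-1.0, -0.026, 0.0], [-0.026, 1.0, -0.0], [-0.0, -0.0, -1.0]]
wrist_force: [-0.5, -0.1, 0.5]
gripper_width: 0.005
gripper_force: 0.0
```

Run:
```python
from h import *
np.set_printoptions(precision=4,suppress=True)
a=snap("wrist","w1");h=sense()
Z=dict(cam_axis=.033,lever_grip=.065,tray_handle=.06,stud=.037)
for n in Z:
    for r in find_in(n,"wrist")[:2]: print(n,round(r["p"],2),np.round(r["location"],1),at_z("wrist",r["location"],Z[n]))
cv2.imwrite("pics/w1b.png",cv2.resize(cv2.imread("pics/w1.png"),(800,600),interpolation=cv2.INTER_CUBIC))
```

```text
cam_axis 0.66 [208.6 285.7] [ 0.4327 -0.2795  0.033 ]
lever_grip 0.51 [349.9 279.3] [ 0.582  -0.2835  0.065 ]
tray_handle 0.64 [222.7 288.4] [ 0.4379 -0.2774  0.06  ]
stud 0.97 [221.1 286.4] [ 0.4446 -0.279   0.037 ]
```

View pics/w1b.png

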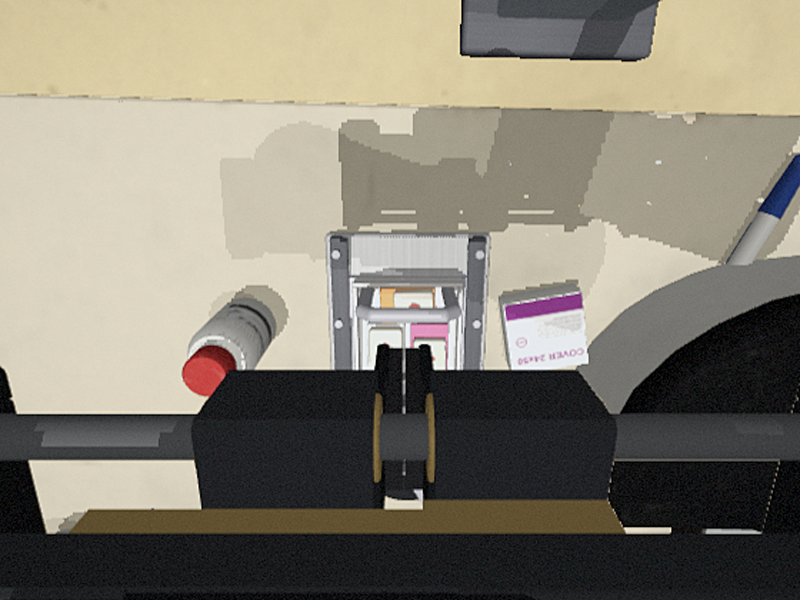

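The wrist view shows the handle bar at (410,315) just ahead of the fingertips and centred on them. The carton is on the right and the bottle on the left, both clear.

Call:
arm_command --pt "0 3 1 35 0 0 0" --pt "0 0 1 35 0 0 0" --pt "0 0 0 35 0 0 0" --pt "0 0 0 35 0 0 0" --pt "0 0 0 0 0 0 0" --pt "0 0 0 0 0 0 0"

```text
time_s: 3.05
tcp_pos: [0.3961, -0.2814, 0.0674]
ee_rot: [[-1.0, -0.021, -0.001], [-0.021, 1.0, -0.0], [0.001, -0.0, -1.0]]
wrist_force: [0.2, -0.1, 0.5]
gripper_width: 0.008
gripper_force: 0.0
```

Call:
arm_command --pt "0 -4 0 0 0 0 0" --pt "0 -4 0 0 0 0 0" --pt "0 -4 0 0 0 0 0" --pt "0 -2 0 0 0 0 0" --pt "0 -2 0 0 0 0 0" --pt "0 -2 0 0 0 0 0"

```text
time_s: 3.65
tcp_pos: [0.4143, -0.2801, 0.0672]
ee_rot: [[-1.0, -0.022, 0.0], [-0.022, 1.0, -0.0], [-0.0, -0.0, -1.0]]
wrist_force: [-0.5, -0.7, 0.2]
gripper_width: 0.003
gripper_force: 0.0
```

Call:
arm_command --pt "0 -2 0 0 0 0 0" --pt "0 -2 0 0 0 0 0" --pt "0 -2 0 0 0 0 0" --pt "0 -2 0 0 0 0 0" --pt "0 0 0 0 0 0 0"

```text
time_s: 4.15
tcp_pos: [0.4224, -0.28, 0.067]
ee_rot: [[-1.0, -0.022, 0.0], [-0.022, 1.0, -0.0], [-0.0, -0.0, -1.0]]
wrist_force: [-0.9, 1.0, -0.3]
gripper_width: 0.005
gripper_force: 0.0
```

Call:
arm_command --pt "0 -1 0 0 0 0 0" --pt "0 -1 0 0 0 0 0" --pt "0 -1 0 0 0 0 0"

```text
time_s: 4.45
tcp_pos: [0.4251, -0.2799, 0.0671]
ee_rot: [[-1.0, -0.022, -0.0], [-0.022, 1.0, -0.0], [0.0, -0.0, -1.0]]
wrist_force: [-0.1, 0.3, 0.0]
gripper_width: 0.005
gripper_force: 0.0
```

Call:
arm_command --pt "0 -1 0 0 0 0 0" --pt "0 -1 0 0 0 0 0"

```text
time_s: 4.65
tcp_pos: [0.4271, -0.2799, 0.067]
ee_rot: [[-1.0, -0.022, 0.0], [-0.022, 1.0, 0.0], [-0.0, 0.0, -1.0]]
wrist_force: [0.3, -0.3, 0.1]
gripper_width: 0.006
gripper_force: 0.0
```

Call:
arm_command --pt "0 -1 0 0 0 0 0" --pt "0 -1 0 0 0 0 0" --pt "0 -1 0 0 0 0 0"

```text
time_s: 4.95
tcp_pos: [0.4301, -0.2798, 0.067]
ee_rot: [[-1.0, -0.022, -0.0], [-0.022, 1.0, -0.0], [0.0, 0.0, -1.0]]
wrist_force: [0.3, -0.7, -0.2]
gripper_width: 0.006
gripper_force: 0.0
```

Call:
arm_command --pt "0 -1 0 0 0 0 0" --pt "0 -1 0 0 0 0 0" --pt "0 -1 0 0 0 0 0"

```text
time_s: 5.25
tcp_pos: [0.4331, -0.2797, 0.0671]
ee_rot: [[-1.0, -0.022, 0.0], [-0.022, 1.0, 0.0], [-0.0, 0.0, -1.0]]
wrist_force: [-0.4, -0.8, -0.9]
gripper_width: 0.004
gripper_force: 0.0
```

Run:
```python
from h import *
np.set_printoptions(precision=4,suppress=True)
a=snap("top","t2");snap("scene","s2")
for r in find_in("tray_handle","scene")[:2]+find_in("stud","scene")[:2]: print(r)
a=cv2.imread("pics/s2.png")[200:310,180:340];b=cv2.imread("pics/t2.png")[100:290,180:340]
a=cv2.resize(a,(480,330),interpolation=cv2.INTER_CUBIC);b=cv2.resize(b,None,fx=2,fy=2,interpolation=cv2.INTER_CUBIC)
c=np.zeros((380,800,3),np.uint8);c[:330,:480]=a;c[:,480:]=b;cv2.imwrite("pics/c2.png",c)
```

```text
{'location': [257.4, 255.5], 'p': 0.83}
{'location': [252.3, 267.6], 'p': 0.71}
{'location': [251.9, 259.2], 'p': 0.83}
{'location': [228.8, 291.0], 'p': 0.44}
```

View pics/c2.png

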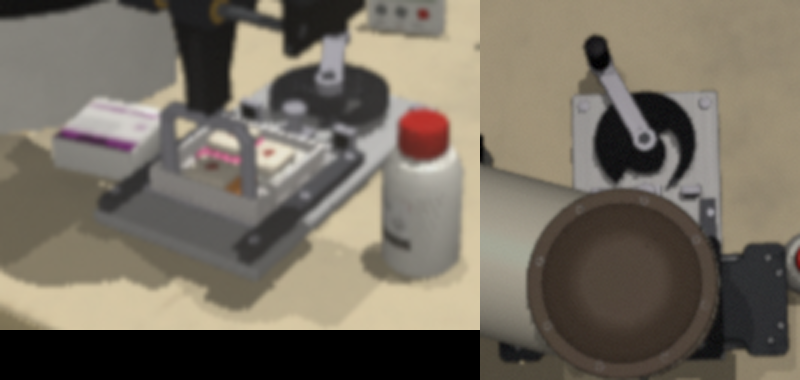

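Run:
```python
from h import *
np.set_printoptions(precision=1,suppress=True)
f=lambda rc:np.array([(rc[1]-180)*3,(rc[0]-200)*3])
for X in([.433,-.28,.067],[.433,-.28,.059],[.433,-.28,.1],[.43,-.28,.075],[.45,-.28,.075],[.43,-.303,.075],[.43,-.257,.075],[.39,-.34,.012],[.5693,-.2766,.037]): print(X,f(proj("scene",np.array(X))))
m=camera_model("scene");print(-np.array(m["R"]).T@np.array(m["t"])*1000)
```

```text
[0.433, -0.28, 0.067] [208.6 127.5]
[0.433, -0.28, 0.059] [209.2 139. ]
[0.433, -0.28, 0.1] [205.9  79.2]
[0.43, -0.28, 0.075] [204.9 118.1]
[0.45, -0.28, 0.075] [225.  104.3]
[0.43, -0.303, 0.075] [235.8 128.4]
[0.43, -0.257, 0.075] [174.8 108. ]
[0.39, -0.34, 0.012] [250.4 269.9]
[0.5693, -0.2766, 0.037] [327.8  79.9]
[-128.2 -735.9  482.6]
```

Run:
```python
from h import *
w=snap("wrist","w2")
s=np.array(sense()["tcp_pos"]);print(s,proj("wrist",s),proj("wrist",s+[0,0,-.008]))
a=cv2.imread("pics/s2.png")[222:272,222:282];b=cv2.imread("pics/w2.png")[180:380,200:380]
a=cv2.resize(a,(480,400),interpolation=cv2.INTER_CUBIC);b=cv2.resize(b,(320,356),interpolation=cv2.INTER_CUBIC)
c=np.zeros((400,800,3),np.uint8);c[:400,:480]=a;c[:356,480:]=b;cv2.imwrite("pics/c3.png",c)
```

```text
[ 0.43302475 -0.27973107  0.06703854] [np.float64(248.22495876198127), np.float64(283.96649635261974)] [np.float64(242.34761888497036), np.float64(283.8897981381694)]
```

View pics/c3.png

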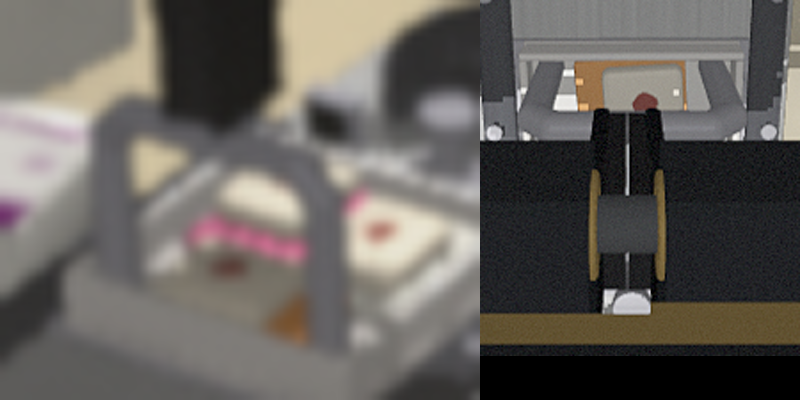

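Run:
```python
from h import *
np.set_printoptions(precision=1,suppress=True)
print("open tips scene:",[np.array(proj("scene",np.array([.2373+k*.38*.051,-.5775-k*.925*.051,.198]))) for k in(-1,1)])
for x in(.41,.42,.43,.44): print(x,[np.array(proj("wrist",np.array([x,y,.075]))) for y in(-.312,-.248)])
print("dock end",[np.array(proj("wrist",np.array([.389,y,.012]))) for y in(-.3406,-.2205)])
m=camera_model("wrist");print(-np.array(m["R"]).T@np.array(m["t"])*1000)
im=cv2.imread("pics/w2.png");cv2.imwrite("pics/w2s.png",cv2.resize(im[120:300,160:410],None,fx=3.2,fy=3.2))
print(sense()["joints"])
```

```text
open tips scene: [array([284.7, 307.5]), array([295. , 406.4])]
0.41 [array([211.6, 221. ]), array([214.1, 348. ])]
0.42 [array([230.1, 221.5]), array([232.5, 346.5])]
0.43 [array([248.1, 222.1]), array([250.4, 345.1])]
0.44 [array([265.5, 222.6]), array([267.7, 343.7])]
dock end [array([149.8, 192.1]), array([153.6, 375.1])]
[ 352.6 -282.5  245. ]
[-14.8  20.2 -25.4  -0.  -44.3 -73.9]
```

View pics/w2s.png

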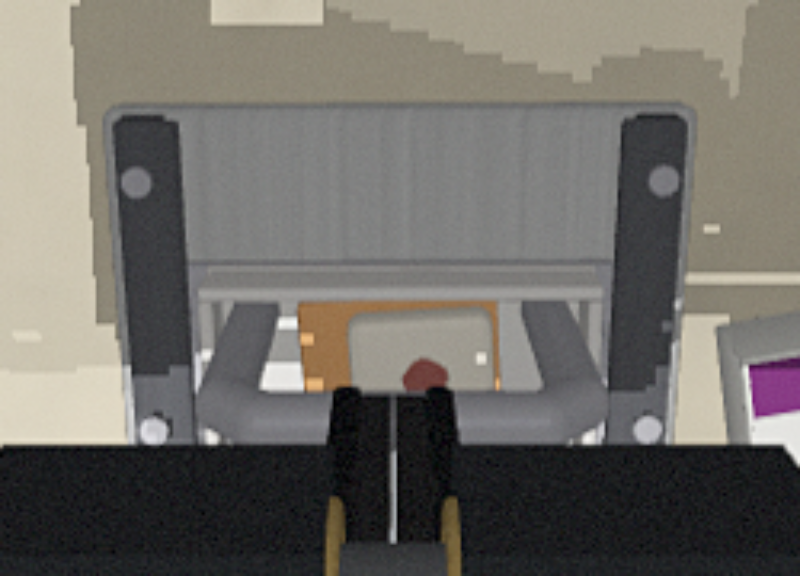

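The fingertips sit about 20 mm higher than I assumed. The scene and wrist views both put them just above the bar, and the handle hasn't moved. I'll back off, lower the tool and push again.

Call:
arm_command --pt "0 18 0 0 0 0 0" --pt "0 18 0 0 0 0 0" --pt "0 0 0 11 0 0 0" --pt "0 0 0 10 0 0 0" --pt "0 0 0 0 0 0 0"

```text
time_s: 6.0
tcp_pos: [0.3966, -0.2802, 0.0444]
ee_rot: [[-1.0, -0.022, -0.003], [-0.022, 1.0, 0.001], [0.003, 0.001, -1.0]]
wrist_force: [0.1, -0.4, -1.2]
gripper_width: 0.003
gripper_force: 0.0
```

Call:
arm_command --pt "0 -4 0 0 0 0 0" --pt "0 -4 0 0 0 0 0" --pt "0 -4 0 0 0 0 0" --pt "0 -3 0 0 0 0 0" --pt "0 -2 0 0 0 0 0" --pt "0 -2 0 0 0 0 0"

```text
time_s: 6.6
tcp_pos: [0.4156, -0.28, 0.046]
ee_rot: [[-1.0, -0.022, -0.001], [-0.022, 1.0, 0.0], [0.001, 0.0, -1.0]]
wrist_force: [-2.0, -1.5, 1.3]
gripper_width: 0.003
gripper_force: 1.1
```

Call:
arm_command --pt "0 -1 0 0 0 0 0" --pt "0 -1 0 0 0 0 0" --pt "0 -1 0 0 0 0 0" --pt "0 -1 0 0 0 0 0" --pt "0 -1 0 0 0 0 0"

```text
time_s: 7.1
tcp_pos: [0.4209, -0.28, 0.046]
ee_rot: [[-1.0, -0.022, -0.0], [-0.022, 1.0, 0.0], [0.0, 0.0, -1.0]]
wrist_force: [-2.4, 0.5, 1.5]
gripper_width: 0.003
gripper_force: 1.0
```

The push is now in contact at about 2 N. I'll continue until the force rises, at about TCP x = 0.428.

Call:
arm_command --pt "0 -1 0 0 0 0 0" --pt "0 -1 0 0 0 0 0" --pt "0 -1 0 0 0 0 0" --pt "0 -1 0 0 0 0 0" --pt "0 -1 0 0 0 0 0"

```text
time_s: 7.6
tcp_pos: [0.4261, -0.2799, 0.046]
ee_rot: [[-1.0, -0.022, -0.0], [-0.022, 1.0, 0.0], [0.0, 0.0, -1.0]]
wrist_force: [-3.1, 0.2, 1.2]
gripper_width: 0.003
gripper_force: 1.0
```

Call:
arm_command --pt "0 -0.7 0 0 0 0 0" --pt "0 -0.7 0 0 0 0 0"

```text
time_s: 7.8
tcp_pos: [0.4275, -0.2798, 0.0461]
ee_rot: [[-1.0, -0.022, -0.0], [-0.022, 1.0, 0.0], [0.0, 0.0, -1.0]]
wrist_force: [-2.2, 0.8, 1.2]
gripper_width: 0.007
gripper_force: 1.0
```

Call:
arm_command --pt "0 -0.7 0 0 0 0 0" --pt "0 -0.7 0 0 0 0 0"

```text
time_s: 8.0
tcp_pos: [0.4285, -0.2798, 0.046]
ee_rot: [[-1.0, -0.022, -0.001], [-0.022, 1.0, 0.0], [0.001, 0.0, -1.0]]
wrist_force: [-3.6, 0.7, 4.2]
gripper_width: 0.005
gripper_force: 1.7
```

Call:
arm_command --pt "0 -0.7 0 0 0 0 0" --pt "0 -0.7 0 0 0 0 0"

```text
time_s: 8.2
tcp_pos: [0.4287, -0.2797, 0.0459]
ee_rot: [[-1.0, -0.022, -0.003], [-0.022, 1.0, 0.001], [0.003, 0.001, -1.0]]
wrist_force: [-7.3, -0.8, 3.9]
gripper_width: 0.007
gripper_force: 3.3
```

Call:
arm_command --pt "0 0 0 0 0 0 0"

```text
time_s: 8.3
tcp_pos: [0.4287, -0.2797, 0.046]
ee_rot: [[-1.0, -0.022, -0.003], [-0.022, 1.0, 0.001], [0.003, 0.001, -1.0]]
wrist_force: [-4.9, -0.7, 4.0]
gripper_width: 0.008
gripper_force: 2.9
```

The push stopped against the core at TCP x = 0.4287, as predicted for tray 0.040. Next I'll back off, raise the tool and check.

Call:
arm_command --pt "0 8 0 0 0 0 0" --pt "0 15 0 0 0 0 0" --pt "0 0 0 -40 0 0 0" --pt "0 0 0 -40 0 0 0" --pt "30 0 0 -40 0 0 0" --pt "30 40 0 -30 0 0 0" --pt "30 40 0 0 0 0 0" --pt "30 0 0 0 0 0 0"

```text
time_s: 9.1
tcp_pos: [0.3235, -0.2813, 0.1968]
ee_rot: [[-1.0, -0.019, 0.003], [-0.019, 1.0, 0.0], [-0.003, 0.0, -1.0]]
wrist_force: [-0.1, -0.3, 0.1]
gripper_width: 0.279
gripper_force: 0.0
```

Run:
```python
from h import *
np.set_printoptions(precision=4,suppress=True)
snap("top","t3");print(sense()["tcp_pos"])
a=cv2.imread("pics/t3.png")[100:290,180:345];cv2.imwrite("pics/t3c.png",cv2.resize(a,None,fx=3,fy=3,interpolation=cv2.INTER_CUBIC))
P=lambda X:(np.array(proj("top",np.array(X)))-[100,180])*3
d=np.array([.9998,.0217]);n=np.array([-.0217,.9998]);c=np.array([.5693,-.2766])
for cam in(0,.1,.2):
  k=c+.075*(np.cos(.5-cam)*d+np.sin(.5-cam)*n);print(cam,k,P([*k,.085]),P([*k,.037]))
print("stud .040",P([*(c-.031*d),.037]),"cam",P([*c,.038]))
```

```text
[ 0.3254 -0.2819  0.1967]
0 [ 0.6343 -0.2392] [ 69.8105 172.2139] [ 93.0801 179.0993]
0.1 [ 0.6377 -0.2459] [ 63.3794 185.1075] [ 86.9809 191.3035]
0.2 [ 0.6405 -0.2529] [ 58.2339 198.5726] [ 82.1009 204.0499]
stud .040 [266.0668 248.2626] cam [209.341  247.0257]
```

View pics/t3c.png

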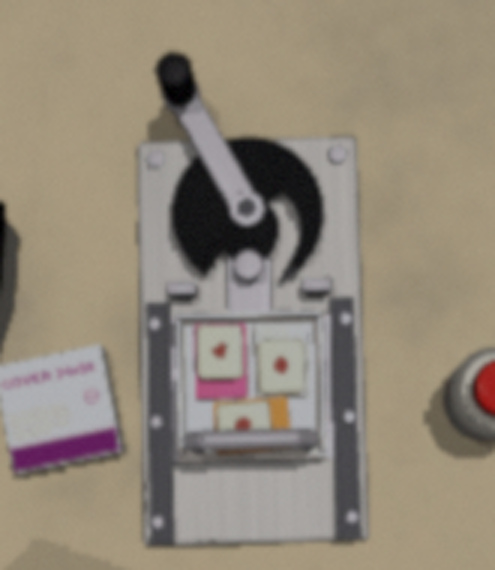

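The stud is at (248,266), exactly where tray = 0.040 should put it. The knob top is at (174,67), so the cam is about 0.02 rad open and the knob is at (0.635, -0.240).

Call:
arm_command --pt "30 -44 5 0 0 0 0" --pt "30 -44 5 0 0 0 0" --pt "30 -44 5 0 0 0 0" --pt "30 -44 5 0 0 0 0" --pt "30 -44 5 0 0 0 0" --pt "30 -45 5 0 0 0 0" --pt "30 -45 5 0 0 0 0" --pt "30 0 0 0 0 0 -0.125"

```text
time_s: 9.95
tcp_pos: [0.6415, -0.2388, 0.1919]
ee_rot: [[-0.988, -0.152, -0.001], [-0.152, 0.988, 0.0], [0.001, 0.0, -1.0]]
wrist_force: [-1.8, -0.2, -0.8]
gripper_width: 0.347
gripper_force: 0.0
```

Call:
arm_command --pt "30 0 0 0 0 0 -0.125" --pt "30 0 0 0 0 0 -0.125" --pt "30 0 0 0 0 0 -0.105" --pt "30 0 0 0 0 0 0" --pt "30 0 0 0 0 0 0"

```text
time_s: 10.45
tcp_pos: [0.6368, -0.2401, 0.1951]
ee_rot: [[-0.878, -0.479, -0.001], [-0.479, 0.878, 0.0], [0.0, 0.0, -1.0]]
wrist_force: [-1.0, -0.0, 0.5]
gripper_width: 0.347
gripper_force: 0.0
```

Run:
```python
from h import *
np.set_printoptions(precision=4,suppress=True)
s=sense();p=np.array(s["tcp_pos"]);R=np.array(s["ee_rot"]);print(p,np.degrees(np.arctan2(R[1,1],R[0,1])),s["joints"],s["gripper_width"]*87)
k=np.array([.635,-.240,.042]);print("to knob, tool axes mm",R.T@(k-p)*1000)
```

```text
[ 0.6368 -0.2401  0.1951] 118.63908100395653 [ -7.083   27.9479   8.2003  -0.0069 -70.2831 -54.2756] 30.163783926120672
to knob, tool axes mm [  1.4814   0.9144 153.1229]
```

Call:
arm_command --pt "40 1.5 1 35 0 0 0" --pt "40 0 0 35 0 0 0" --pt "40 0 0 15 0 0 0" --pt "40 0 0 8 0 0 0" --pt "40 0 0 8 0 0 0" --pt "40 0 0 8 0 0 0" --pt "40 0 0 0 0 0 0"

```text
time_s: 11.15
tcp_pos: [0.6344, -0.24, 0.0865]
ee_rot: [[-0.877, -0.481, -0.001], [-0.481, 0.877, 0.0], [0.0, 0.001, -1.0]]
wrist_force: [0.2, 0.3, -0.1]
gripper_width: 0.456
gripper_force: 0.0
```

Call:
arm_command --pt "40 0 0 8 0 0 0" --pt "40 0 0 8 0 0 0" --pt "40 0 0 8 0 0 0" --pt "40 0 0 0 0 0 0"

```text
time_s: 11.55
tcp_pos: [0.6335, -0.2399, 0.0612]
ee_rot: [[-0.877, -0.481, -0.003], [-0.481, 0.877, 0.001], [0.002, 0.002, -1.0]]
wrist_force: [0.4, 1.0, -0.6]
gripper_width: 0.458
gripper_force: 0.0
```

Call:
arm_command --pt "40 0 0 7 0 0 0" --pt "40 0 0 7 0 0 0" --pt "40 0 0 6 0 0 0" --pt "40 0 0 0 0 0 0"

```text
time_s: 11.95
tcp_pos: [0.6338, -0.24, 0.0416]
ee_rot: [[-0.877, -0.481, -0.002], [-0.481, 0.877, 0.001], [0.002, 0.002, -1.0]]
wrist_force: [0.2, 0.1, -1.0]
gripper_width: 0.464
gripper_force: 0.0
```

Call:
arm_command --pt "22 0 0 0 0 0 0" --pt "22 0 0 0 0 0 0" --pt "22 0 0 0 0 0 0" --pt "22 0 0 0 0 0 0"

```text
time_s: 12.35
tcp_pos: [0.6348, -0.2402, 0.0434]
ee_rot: [[-0.877, -0.481, 0.001], [-0.481, 0.877, -0.0], [-0.0, -0.0, -1.0]]
wrist_force: [-0.0, -0.2, -1.2]
gripper_width: 0.267
gripper_force: 0.0
```

Run:
```python
from h import *
np.set_printoptions(precision=4,suppress=True)
s=sense();p=np.array(s["tcp_pos"]);print(p,s["gripper_width"]*87,s["gripper_force"],s["wrist_force"])
snap("scene","s4");snap("wrist","w4")
a=cv2.imread("pics/s4.png")[185:285,210:350];b=cv2.imread("pics/w4.png")[120:380,180:390]
c=np.zeros((500,800,3),np.uint8);c[:343,:480]=cv2.resize(a,(480,343),interpolation=cv2.INTER_CUBIC);c[:396,480:]=cv2.resize(b,(320,396));cv2.imwrite("pics/c4.png",c)
```

```text
[ 0.6348 -0.2402  0.0434] 23.27013995467019 0.0 [-0.0001 -0.1899 -1.2475]
```

View pics/c4.png

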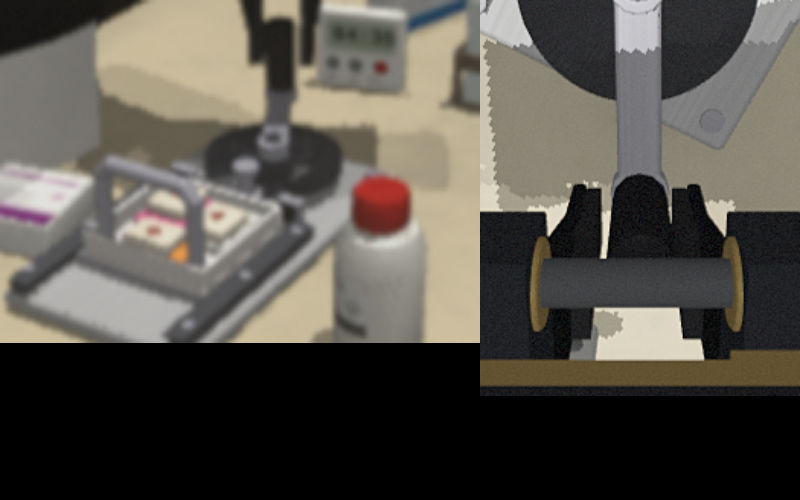

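The closed-down view shows both fingers straddling the knob, with the knob at (282,55) and the fingers at (258,·) and (308,·). The tips are clear of the lever arm. I'll lower by 8 mm, then swing along the arc.

Call:
arm_command --pt "22 0 0 4 0 0 0" --pt "22 0 0 4 0 0 0" --pt "22 0 -2 0 0 0 0.02" --pt "22 0.2 -5.2 0 0 0 0.07" --pt "22 0.2 -5.2 0 0 0 0.07" --pt "22 0.2 -5.2 0 0 0 0.07" --pt "22 0.2 -5.2 0 0 0 0.07"

```text
time_s: 13.15
tcp_pos: [0.6417, -0.2606, 0.0339]
ee_rot: [[-0.98, -0.197, -0.003], [-0.197, 0.98, 0.002], [0.002, 0.002, -1.0]]
wrist_force: [-0.9, 2.7, -0.8]
gripper_width: 0.257
gripper_force: 1.7
```

```bash
cat > st.py <<'E'
from h import *
np.set_printoptions(precision=4,suppress=True)
s=sense();p=np.array(s["tcp_pos"]);R=np.array(s["ee_rot"]);d=p[:2]-[.5693,-.2766]
th=np.arctan2(d[1],d[0]);h=np.arctan2(R[1,1],R[0,1])
print("radius",np.hypot(*d),"cam",.522-th,"heading err",h-np.pi/2-th,"z",p[2],s["gripper_width"]*87,s["gripper_force"],"Ftool",R.T@np.array(s["wrist_force"]),s["time_s"])
E
python3 st.py
```

```text
radius 0.07417302830688681 cam 0.30392684098267675 heading err -0.020135636237700094 z 0.033881338910114855 22.348481412390466 1.6856168454978615 Ftool [0.307  2.8567 0.8172] 13.15
```

Call:
arm_command --pt "22 0.1 -5.2 0 0 0 0.07" --pt "22 0.2 -5.2 0 0 0 0.07" --pt "22 0.2 -5.2 0 0 0 0.07" --pt "22 0.2 -5.2 0 0 0 0.07" --pt "22 0.2 -5.2 0 0 0 0.07" --pt "22 0.2 -5.2 0 0 0 0.07" --pt "22 0.2 -5.2 0 0 0 0.07"

```text
time_s: 13.85
tcp_pos: [0.64, -0.2962, 0.0339]
ee_rot: [[-0.958, 0.288, -0.003], [0.288, 0.958, 0.002], [0.003, 0.001, -1.0]]
wrist_force: [-0.6, 5.1, 0.6]
gripper_width: 0.252
gripper_force: 2.0
```

```bash
python3 st.py
```

```text
radius 0.07337700225479153 cam 0.7928891999056675 heading err -0.02108052091038276 z 0.03387672839091862 21.926849220365487 2.045013215392828 Ftool [ 2.0118  4.7154 -0.5658] 13.85
```

Call:
arm_command --pt "22 0 -5.2 0 0 0 0.07" --pt "22 0 -5.2 0 0 0 0.07" --pt "22 0.1 -5.2 0 0 0 0.07" --pt "22 0.1 -5.2 0 0 0 0.07" --pt "22 0.2 -5.2 0 0 0 0.07" --pt "22 0.2 -5.2 0 0 0 0.07" --pt "22 0.2 -5.2 0 0 0 0.07"

```text
time_s: 14.55
tcp_pos: [0.6224, -0.3271, 0.0339]
ee_rot: [[-0.71, 0.705, -0.002], [0.705, 0.71, 0.003], [0.003, 0.0, -1.0]]
wrist_force: [-0.2, 6.1, -0.7]
gripper_width: 0.255
gripper_force: 1.8
```

```bash
python3 st.py
```

```text
radius 0.07332854106727132 cam 1.2821260428056251 heading err -0.02165760587082688 z 0.03392926804262088 22.206259974032893 1.8454751948593184 Ftool [4.4018 4.2094 0.7068] 14.55
```

Call:
arm_command --pt "22 0.4 -5.2 0 0 0 0.07" --pt "22 0.4 -5.2 0 0 0 0.07" --pt "22 0.4 -5.2 0 0 0 0.07" --pt "22 0.3 -5.2 0 0 0 0.07" --pt "22 0.3 -5.2 0 0 0 0.07" --pt "22 0.1 -2.2 0 0 0 0.03"

```text
time_s: 15.15
tcp_pos: [0.6002, -0.3423, 0.034]
ee_rot: [[-0.398, 0.917, 0.002], [0.917, 0.398, 0.002], [0.001, 0.002, -1.0]]
wrist_force: [4.2, 6.7, -2.6]
gripper_width: 0.255
gripper_force: 3.3
```

```bash
python3 st.py
```

```text
radius 0.07259834376285176 cam 1.6528987324243303 heading err -0.030165758592314074 z 0.034019868615743125 22.183167108930824 3.301152951316908 Ftool [4.507  6.5121 2.6117] 15.15
```

Call:
arm_command --pt "22 0.1 -2.2 0 0 0 0.02" --pt "22 0.1 -2.2 0 0 0 0.02" --pt "22 0.1 -2.2 0 0 0 0.02"

```text
time_s: 15.45
tcp_pos: [0.5967, -0.3437, 0.034]
ee_rot: [[-0.345, 0.939, 0.007], [0.939, 0.345, 0.002], [-0.001, 0.007, -1.0]]
wrist_force: [8.0, 8.8, -5.2]
gripper_width: 0.253
gripper_force: 5.6
```

```bash
python3 st.py
```

```text
radius 0.07251572923986023 cam 1.7050555011191044 heading err -0.03592719160878288 z 0.0339986034331902 21.996442838331067 5.563910893688444 Ftool [ 5.4953 10.5411  5.2425] 15.45
```

Call:
arm_command --pt "22 0 -1.5 0 0 0 0.01" --pt "22 0 -1.5 0 0 0 0.01" --pt "22 0 0 0 0 0 0"

```text
time_s: 15.75
tcp_pos: [0.595, -0.3445, 0.034]
ee_rot: [[-0.327, 0.945, 0.008], [0.945, 0.327, 0.001], [-0.001, 0.008, -1.0]]
wrist_force: [9.0, 7.4, -5.4]
gripper_width: 0.255
gripper_force: 6.0
```

```bash
python3 st.py
```

```text
radius 0.07255609935087683 cam 1.7311092238181935 heading err -0.028771449872111887 z 0.034031661124863555 22.204909004366513 5.978827566141263 Ftool [ 4.0829 10.9376  5.4966] 15.75
```

Call:
arm_command --pt "22 0 -1.5 0 0 0 0.01" --pt "22 0 -1.5 0 0 0 0.01" --pt "22 0 -1 0 0 0 0"

```text
time_s: 16.05
tcp_pos: [0.5947, -0.3446, 0.034]
ee_rot: [[-0.309, 0.951, 0.015], [0.951, 0.309, 0.002], [-0.003, 0.015, -1.0]]
wrist_force: [16.3, 12.6, -8.7]
gripper_width: 0.251
gripper_force: 10.5
```

```bash
python3 st.py
```

```text
radius 0.07253711199317701 cam 1.7355650897511878 heading err -0.043543530515621764 z 0.0340408080861873 21.87524030758153 10.488445926457644 Ftool [ 6.9589 19.2892  8.9935] 16.05
```

Call:
arm_command --pt "40 0 2 0 0 0 0" --pt "40 0 2 0 0 0 0" --pt "40 0 0 0 0 0 0" --pt "40 0 0 0 0 0 0"

```text
time_s: 16.45
tcp_pos: [0.5899, -0.3475, 0.0349]
ee_rot: [[-0.307, 0.952, -0.001], [0.952, 0.307, -0.0], [0.0, -0.001, -1.0]]
wrist_force: [-1.1, -0.4, 0.3]
gripper_width: 0.445
gripper_force: 0.0
```

Call:
arm_command --pt "40 0 0 -15 0 0 0" --pt "40 0 0 -30 0 0 0" --pt "40 0 0 -45 0 0 0" --pt "40 0 0 -45 0 0 0" --pt "40 -40 0 0 0 0 0" --pt "40 -40 0 0 0 0 0" --pt "40 -40 0 0 0 0 0" --pt "40 0 0 0 0 0 0"

```text
time_s: 17.25
tcp_pos: [0.6262, -0.4662, 0.1692]
ee_rot: [[-0.303, 0.953, -0.001], [0.953, 0.303, -0.001], [-0.001, -0.001, -1.0]]
wrist_force: [-0.3, -0.2, -0.8]
gripper_width: 0.458
gripper_force: 0.0
```

Run:
```python
from h import *
s=sense();print(s["tcp_pos"],s["wrist_force"])
snap("top","t5")
a=cv2.imread("pics/t5.png")[100:290,180:370];cv2.imwrite("pics/t5c.png",cv2.resize(a,None,fx=3,fy=3,interpolation=cv2.INTER_CUBIC))
P=lambda X:(np.array(proj("top",np.array(X)))-[100,180])*3
print("stud tight",P([.5693-.021,-.2771,.037]))
```

```text
[ 0.62617055 -0.46623089  0.16916368] [-0.32762578 -0.24598124 -0.83281324]
stud tight [247.83115722 247.96385702]
```

View pics/t5c.png

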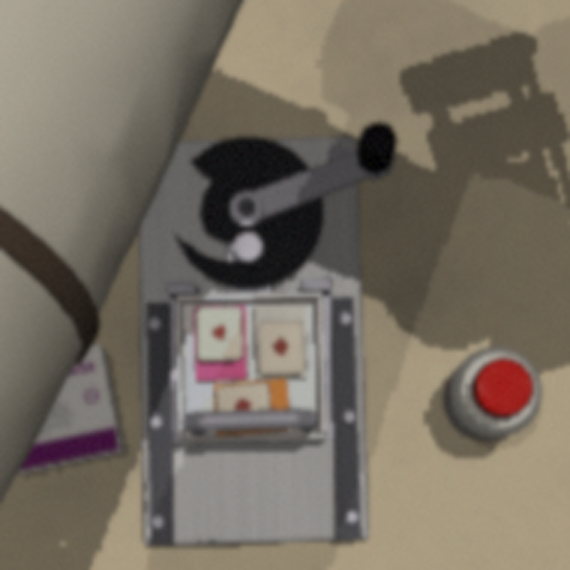

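The lever has been swung round. The stud sits in the slot at (247,247), which matches the computed tight position of (248,248). The tray is against its stops, and the bottle and carton haven't moved.

```bash
python3 -c "
from station import *
print(finish_job())"
```

```text
the job is handed in; nothing more can be done
None
```

I pushed the tray up to the cam, swung the lever to its hard end (about 1.72 rad) and let go; the last picture shows the stud in the slot at its tight position and the bottle and carton not visibly moved. The job is handed in at about 17 s, but no verdict came back.

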